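# Chuck a polishing drum in the bench collet

## Robot

A 6-joint arm with a two-finger parallel gripper is mounted at the origin on a cart in front of the work surface, level with it; the furniture and walls round the work are solid. World frame = base frame: x ahead of the robot, y to its left, z up, the work surface at z = 0. Lengths are in m, angles in degrees, forces in N, time in s.
With the tool pointing down it reaches from about 0.325 to 0.775 m from the base axis. Payload 9.3 kg.
Tool frame: the origin (TCP) lies at the very end of the fingers, on their centre line; the grasp point (between the pads) lies 19 mm behind it; z points along the fingers, y is the direction in which the jaws open and shut (so a half turn about z gives the same grasp; the last joint's range is limited). The gripper opens to 85 mm and grips with 20 to 120 N. Pads are 22 mm wide; open, the fingers measure 114 mm over their backs; the gripper's body (76 mm by 85 mm) begins 54 mm behind the grasp point. The pads swing forward as they close: fully open they stand 13 mm farther back than shut.
Start: joints at [-80.879, 14.817, 1.232, 76.415, 0, 81.257], TCP at [0.169, -0.523, 0.231] pointing down, gripper open.
Joint ranges: [-174.27, 174.27], [-52.1, 104.24], [-59.71, 78.15], [-110.17, 111.67], [-87.03, 83.33], [-180, 180]. Speed limits (degrees/s): [127.2, 127.2, 159.86, 180, 180, 180].

## Interface

Orientations are given as a 3x3 rotation matrix whose columns are the frame's x, y, z axes.
In Python, from plant import get_obs, vision, order gives the robot as it stands.
- The arm moves only by the shell command python3 -m handwheel 'ROWS'. ROWS is JSON, a list of rows, each a list of 7 numbers: the shift along the tool's x, y, z as a fraction of full scale, then the turn, a rotation vector about the tool's x, y, z as a fraction of full scale, then the opening, from 0 (shut) to 1 (fully open). In form: [[tx, ty, tz, ax, ay, az, claw], ...]. A call has exactly 10 rows; each row shifts and turns the commanded pose from where the row before left it, along the tool's axes as they then stand; what a row does not reach is not made up. Full scale, the value 1, is 0.05 m for a shift and 30 degrees for a turn. A row lasts 1/12 s, in which the tool goes at most 41.7 mm and 7.16 degrees, less where a joint would pass 70% of its speed; a pose out of reach is approached as far as the arm can. A call with a number of a shift or a turn outside -1 to 1 is refused whole. A call with a gripper value outside its range is refused whole. The fingers move at their own pace and stop on an object; the grip force is fixed at half the most. Time passes only in rows, so rows that do not move let the fingers close, or fill a call up. It gives the time, the measured TCP pose, the force and the opening at its end, in the units of the state.
- get_obs(): the state, without advancing time (a new reading comes with each control period).
- vision.camera(name): name is "side" or "top"; returns a dict with "image" (400x640x3 uint8, blue, green, red), "fx", "fy", "cx", "cy" (pixels), "rvec" (rotation vector, rad) and "tvec" (3), from world to camera coordinates, as OpenCV has them. Camera axes: x right, y down, z forward; pixel columns grow to the right and rows downward; lengths in m; the calibration is good to about 2 mm. A picture is of the moment at which its call begins. There is no depth.
- order.sign_off(): hands the job in, once; it reports no verdict.
The state is a dict: "time_s": time; "joints": joint angles; "dq": joint speeds; "joint_torque": joint torques, N m; "tcp_pos": TCP position; "orientation": TCP orientation; "force": force on the tool from outside, world axes, zero at the start; "wrist_torque": the same for the moment, N m; "opening": opening from 0.0 (shut) to 1.0 (fully open).
Only numpy, scipy, OpenCV 4.12 (cv2) and the standard library are available. Lean on these libraries where they do the work, as an engineer would, in place of code of your own. Each camera call takes 0.05 s, during which the arm holds its last target.

## Task

Take the green polishing drum out of the rack and set its shank upright into the bench collet, pressing it gently home until its collar rests on the collet's face. Then let go of it and turn the hexagon nut clockwise (seen from above) until it goes stiff and the jaws grip the shank firmly, without forcing it. Leave the drum fully home, and leave the red and white drums in the rack.

Things in the scene. Friction and masses are not known exactly. Their poses are not given: they have to be found in the camera images.
- green_point_drum (a point): Centre of the green drum (18 mm dia, 30 mm tall) of the loose polishing point, about 30 g, 76 mm long. Below the drum: dark collar 18 mm dia, 6 mm tall; then steel shank 10 mm dia, 40 mm long, last 4 mm tapered. Site is 15 mm below the top, 21 above the collar's underside, 61 above the tip; z up along the point. Stands in a rack hole, collar on the rack's top. Grasp the drum from above.
- green_point_collar (a point): Middle of the underside of the green point's collar, where the shank begins, 21 mm below the drum's centre; z up along the point. Home means that this point lies at collet_mouth.
- red_point_drum (a point): Centre of the red drum, a point of the same shape and size in another hole of the rack; leave it there.
- white_point_drum (a point): Centre of the white drum, a point of the same shape and size in another hole of the rack; leave it there.
- rack: Fixed wooden block, 50 x 160 x 46 mm (x, y, z), origin at the centre of its underside. Three upright holes, 12.5 mm diameter, 43 mm deep, in a row along its y at -50, 0 and +50 mm. Along its x both sides of each drum are free for the fingers.
- nose: Fixed upright steel sleeve of the collet; origin on its axis 44 mm below its flat top, the collet's face (31 mm outer dia). Bore 11.6 mm dia, flaring to 17 at the top 3 mm, deeper than the shank. A sprung ball 33 mm down rubs on the shank (3 to 4 N), so the point does not drop home: press it down the last 5 to 10 mm. Round grey base below: 90 mm dia, 16 mm high, screwed down.
- collet_mouth (a point): Centre of the collet's face: on the bore's axis, level with its flat top, 70 mm above the worktop and 3 mm above the nut's top.
- collet: The three brass jaws of the collet and their carrier; origin on the bore's axis 32 mm below the face. The jaws stand 6 to 22 mm below the face, are drawn back into the bore's wall at the start (1.5 to 6 mm clear of the shank all round) and close evenly as the nut turns.
- nut_centre (a point): Centre of the hexagon nut: 36 mm across flats, 25 mm tall (42 to 67 mm above the worktop). x axis is square to a pair of flats (others at 60 deg): close the fingers along it. Clockwise closes the jaws; it stays where left. Free drag 0.2 N m; jaws touch after 0.4 to 1.3 rad (not visible), then torque climbs 1.8 N m/rad: firm 0.15, overloaded 0.55 above the free drag. Drum ends 39 mm above it.

How it is judged:
By the outcome, as a careful person would: the job done as asked, in the order asked, and still so for the second after the job is handed in, with the robot touching nothing.
It also fails if it takes over 67 s, if anything falls off the work surface, if the arm or the gripper's body presses on something with over 40 N, if the wrist force passes 120 N, or if a joint passes its speed limit or range.

## Working session

There is one attempt and no reset: what is moved stays moved. The work goes in short steps, Python scripts to look and compute and a shell command to move; the robot and the scene stay as the last step left them, time stands still between calls to the robot, and variables do not carry over. Pictures are saved under pics/ and viewed, and the job is handed in when it is done.

```bash
ls; mkdir -p pics; python3 - <<'E'
from plant import get_obs, vision
import cv2
o=get_obs()
for k,v in o.items(): print(k,v)
for n in("side","top"):
    c=vision.camera(n); cv2.imwrite(f"pics/{n}0.png",c["image"]); print(n,c["fx"],c["fy"],c["cx"],c["cy"],c["rvec"],c["tvec"])
E
```

```text
pics
time_s 0.0
joints [-8.08798525e+01  1.48507331e+01  1.19066640e+00  7.64163745e+01
  1.19462448e-03  8.12574472e+01]
dq [ 0.1181156   0.02710215  0.12149808 -0.04875454  0.05094369 -0.13082419]
joint_torque [-2.60674869e-04 -5.55639482e+01  3.44530034e+01  1.37454944e-02
 -1.95403159e-04 -1.04485900e-05]
tcp_pos [ 0.16866953 -0.52320714  0.23067268]
orientation [[ 9.51794318e-01  3.06736923e-01 -1.90883413e-04]
 [ 3.06736901e-01 -9.51793428e-01  1.32058965e-03]
 [ 2.23392027e-04 -1.31548071e-03 -9.99999110e-01]]
force [ 0.30263641  0.61097358 -0.5825916 ]
wrist_torque [-0.02363674  0.00037577  0.07091924]
opening 0.9959120836170292
side 390.8682863887211 390.8682863887211 320.48402379798927 198.3812288144737 [ 0.42201946 -2.41477498  1.5919212 ] [0.53801262 0.12836559 0.72590654]
top 373.01185913246894 373.01185913246894 322.6446511906206 198.64298965571632 [ 2.15233483 -2.150105    0.16960362] [0.02944602 0.56887581 0.85348134]
```

View pics/side0.png

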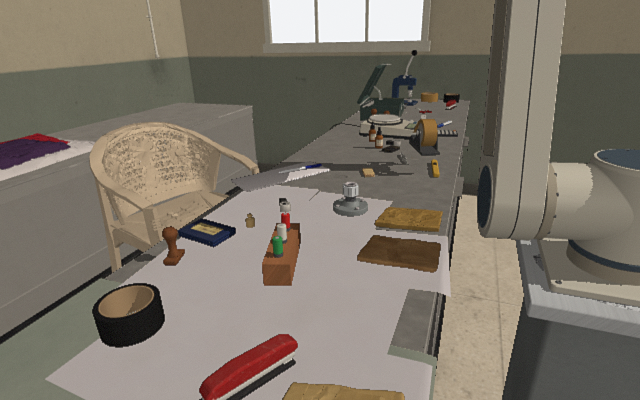

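View pics/top0.png

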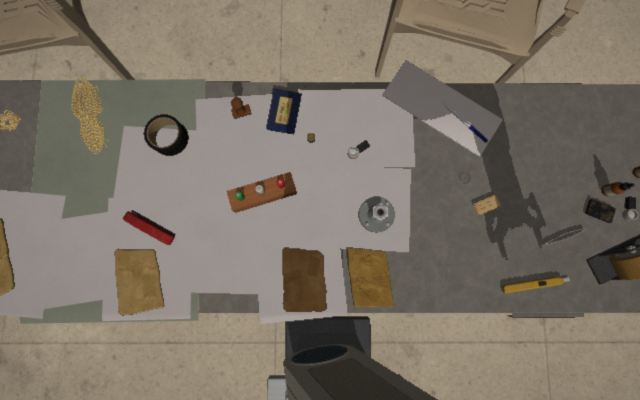

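The side view shows the rack with green nearest the camera at about (278,245), and the collet at (350,200). In the top view, green is at (239,195), white at (259,189), red at (281,183) and the collet at (379,212). I'll enlarge these next.

```bash
python3 - <<'E'
import cv2
t=cv2.imread("pics/top0.png"); s=cv2.imread("pics/side0.png")
cv2.imwrite("pics/t_rack.png",cv2.resize(t[165:220,220:300],None,fx=10,fy=10,interpolation=cv2.INTER_CUBIC))
cv2.imwrite("pics/t_col.png",cv2.resize(t[190:240,350:410],None,fx=12,fy=12,interpolation=cv2.INTER_CUBIC))
cv2.imwrite("pics/s_rack.png",cv2.resize(s[190:290,250:320],None,fx=6,fy=6,interpolation=cv2.INTER_CUBIC))
cv2.imwrite("pics/s_col.png",cv2.resize(s[170:220,325:375],None,fx=12,fy=12,interpolation=cv2.INTER_CUBIC))
E
```

```text
(no output)
```

View pics/t_rack.png

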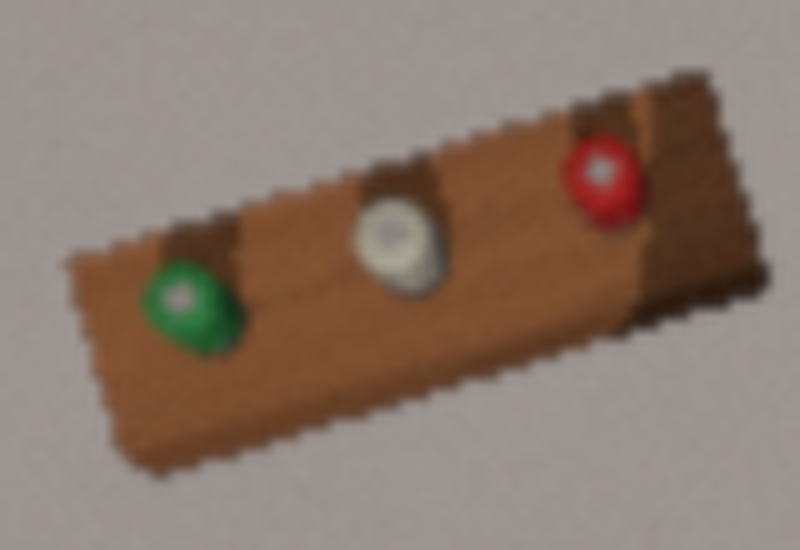

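View pics/t_col.png

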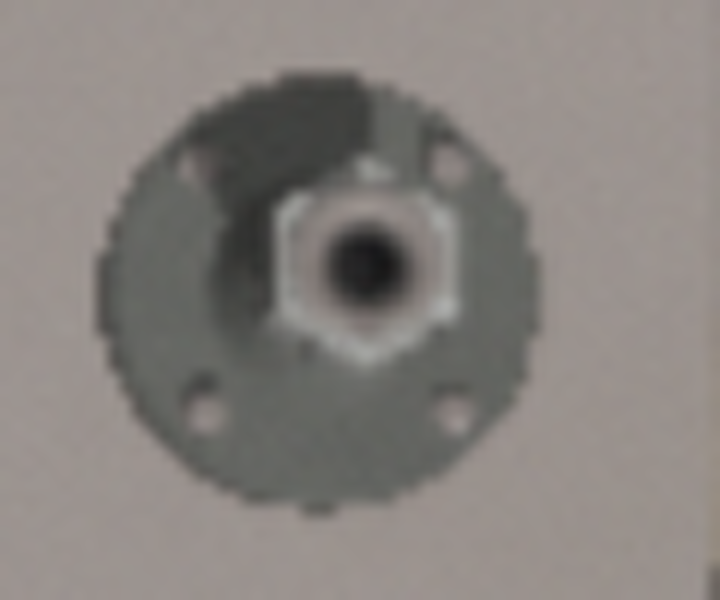

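View pics/s_rack.png

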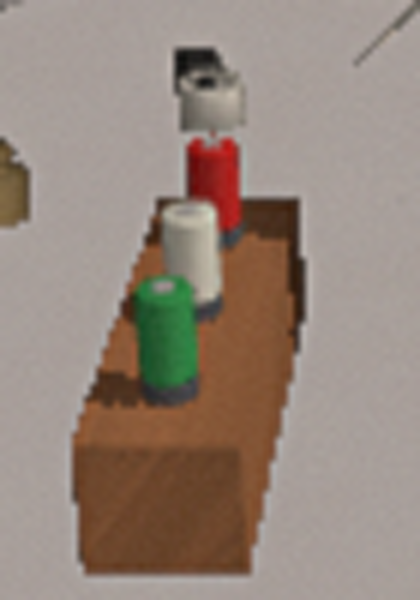

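View pics/s_col.png

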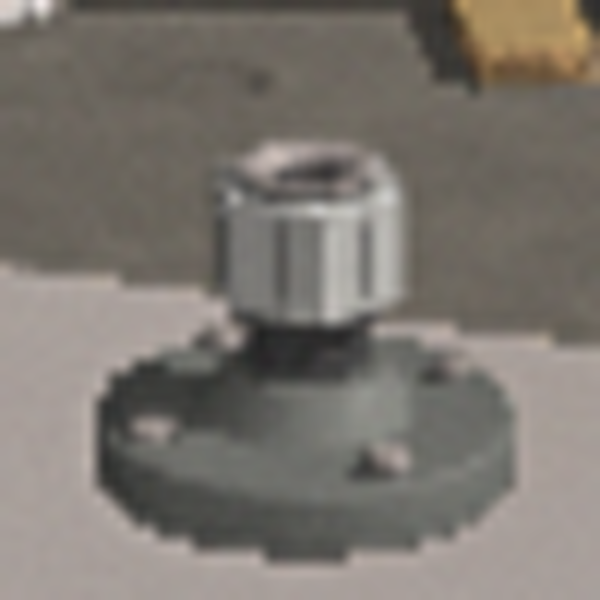

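```bash
cat > h.py <<'E'
import numpy as np, cv2, json
from plant import get_obs, vision
C={}
def cal():
    import os
    if os.path.exists("cal.json"): return {k:{a:np.array(b) for a,b in v.items()} for k,v in json.load(open("cal.json")).items()}
    d={}
    for n in("side","top"):
        c=vision.camera(n); d[n]={k:np.array(c[k]).tolist() for k in("fx","fy","cx","cy","rvec","tvec")}
    json.dump(d,open("cal.json","w")); return cal()
K=cal()
def P(n):
    c=K[n]; R=cv2.Rodrigues(c["rvec"])[0]; k=np.array([[c["fx"],0,c["cx"]],[0,c["fy"],c["cy"]],[0,0,1.]])
    return k,R,c["tvec"].reshape(3)
def atz(n,uv,z):
    k,R,t=P(n); d=R.T@np.linalg.inv(k)@[*uv,1]; o=-R.T@t
    return o+d*(z-o[2])/d[2]
def proj(n,X):
    k,R,t=P(n); p=k@(R@np.array(X)+t); return p[:2]/p[2]
def tri(a,b):
    A=[]
    for n,uv in(("top",a),("side",b)):
        k,R,t=P(n);M=k@np.c_[R,t]; A+=[uv[0]*M[2]-M[0],uv[1]*M[2]-M[1]]
    v=np.linalg.svd(np.array(A))[2][-1]; return v[:3]/v[3]
def up(uv,s,o): return ((uv[0]+.5)/s-.5+o[0],(uv[1]+.5)/s-.5+o[1])
E
python3 - <<'E'
from h import *
np.set_printoptions(precision=4,suppress=True)
T={k:up(v,10,(220,165)) for k,v in dict(g=(180,298),w=(390,235),r=(600,170)).items()}
S={k:up(v,6,(250,190)) for k,v in dict(g=(165,287),w=(190,210)).items()}
for k in T: print(k,atz("top",T[k],.082))
for k in S: print(k,"side",atz("side",S[k],.082),tri(T[k],S[k]))
ct=up((368,265),12,(350,190)); cs=up((313,171),12,(325,170))
print("col",atz("top",ct,.07),atz("side",cs,.07),tri(ct,cs))
# hex corners at z=.067
for v in [(372,168),(282,200),(280,320),(365,362),(455,308),(450,200)]:
    p=atz("top",up(v,12,(350,190)),.067); d=p-atz("top",ct,.07); print(d[:2],np.hypot(*d[:2]),np.degrees(np.arctan2(d[1],d[0])))
for n in K:
    k,R,t=P(n); print(n,-R.T@t)
# rack top corners (top view)
for v in [(70,262),(710,72),(640,330),(120,450)]: print(atz("top",up(v,10,(220,165)),.046))
E
```

```text
g [0.5724 0.2251 0.082 ]
w [0.5872 0.1775 0.082 ]
r [0.6024 0.1297 0.082 ]
g side [0.5709 0.2239 0.082 ] [0.5714 0.2246 0.0824]
w side [0.5861 0.176  0.082 ] [0.5863 0.1771 0.0827]
col [ 0.5345 -0.1028  0.07  ] [ 0.5321 -0.1001  0.07  ] [ 0.5339 -0.1032  0.0687]
[ 0.0193 -0.0017] 0.019342789207805675 -5.045465753026125
[0.013  0.0159] 0.02053931624418901 50.805825888448474
[-0.0104  0.0168] 0.019708053584304393 121.74669530754487
[-0.0185  0.0005] 0.018485151420758468 178.46062953072285
[-0.008  -0.0172] 0.01893200236736112 -114.98474268670353
[ 0.013  -0.0167] 0.021197287599476394 -52.055654991216336
side [0.2752 0.7653 0.4141]
top [0.439  0.0405 0.9266]
[0.5868 0.2594 0.046 ]
[0.6335 0.1074 0.046 ]
[0.5706 0.1233 0.046 ]
[0.5416 0.2459 0.046 ]
```

Both cameras agree: green is at about (0.572, 0.225) and the collet at about (0.534, -0.102). The rack x axis lies at about 17.5°, and the nut's flats face 90° and ±30°. First I'll turn the tool by about -90° about its z, then translate.

```bash
python3 -m handwheel '[[0,0,0,0,0,-0.23,1],[0,0,0,0,0,-0.23,1],[0,0,0,0,0,-0.23,1],[0,0,0,0,0,-0.23,1],[0,0,0,0,0,-0.23,1],[0,0,0,0,0,-0.23,1],[0,0,0,0,0,-0.23,1],[0,0,0,0,0,-0.23,1],[0,0,0,0,0,-0.23,1],[0,0,0,0,0,-0.23,1]]'
python3 -m handwheel '[[0,0,0,0,0,-0.23,1],[0,0,0,0,0,-0.23,1],[0,0,0,0,0,-0.23,1],[0,0,0,0,0,0,1],[0.54,0.55,0,0,0,0,1],[0.54,0.55,0,0,0,0,1],[0.54,0.55,0,0,0,0,1],[0.54,0.55,0,0,0,0,1],[0.54,0.55,0,0,0,0,1],[0.54,0.55,0,0,0,0,1]]'
```

```text
time_s: 1.03
tcp_pos: [0.1687, -0.5234, 0.2311]
orientation: [[0.049, 0.999, -0.0], [0.999, -0.049, 0.0], [0.0, -0.0, -1.0]]
force: [0.8, -0.0, 1.1]
opening: 0.997
time_s: 1.87
tcp_pos: [0.2775, -0.3175, 0.2313]
orientation: [[-0.297, 0.955, 0.0], [0.955, 0.297, -0.0], [-0.0, 0.0, -1.0]]
force: [1.6, 0.2, -0.6]
opening: 1.002
```

```bash
python3 -m handwheel '[[0.54,0.55,0,0,0,0,1],[0.54,0.55,0,0,0,0,1],[0.54,0.55,0,0,0,0,1],[0.54,0.55,0,0,0,0,1],[0.54,0.55,0,0,0,0,1],[0.54,0.55,0,0,0,0,1],[0.54,0.55,0,0,0,0,1],[0.54,0.55,0,0,0,0,1],[0.54,0.55,0,0,0,0,1],[0.54,0.55,0,0,0,0,1]]'
python3 -m handwheel '[[0.53,0.55,0,0,0,0,1],[0.53,0.55,0,0,0,0,1],[0.53,0.55,0,0,0,0,1],[0.53,0.55,0,0,0,0,1],[0.53,0.55,0,0,0,0,1],[0.53,0.6,0,0,0,0,1],[0,0,0,0,0,0,1],[0,0,0,0,0,0,1],[0,0,0,0,0,0,1],[0,0,0,0,0,0,1]]'
cat > go.py <<'E'
import sys
from h import *
np.set_printoptions(precision=4,suppress=True)
o=get_obs(); R=np.array(o["orientation"]).reshape(3,3)
print(o["time_s"],o["tcp_pos"],"J",o["joints"],"yaw y",np.degrees(np.arctan2(R[1,1],R[0,1])),"tilt",np.degrees(R[:2,2]),"F",o["force"],"T",o["wrist_torque"],"op",o["opening"])
if len(sys.argv)>1:
    t=np.array(eval(sys.argv[1])); print("units",R.T@(t-o["tcp_pos"])/.05)
E
python3 go.py '(.572,.2247,.052)'
```

```text
time_s: 2.7
tcp_pos: [0.4583, 0.0232, 0.2314]
orientation: [[-0.298, 0.955, 0.0], [0.955, 0.298, -0.0], [-0.0, 0.0, -1.0]]
force: [0.2, -1.1, -0.5]
opening: 0.999
time_s: 3.53
tcp_pos: [0.5691, 0.2225, 0.2314]
orientation: [[-0.3, 0.954, -0.0], [0.954, 0.3, -0.0], [-0.0, -0.0, -1.0]]
force: [-0.3, -0.1, 0.1]
opening: 1.005
3.5333 [0.5691 0.2225 0.2314] J [13.4982 20.9113 10.1084 79.2106 -0.0096 86.0678] yaw y 17.430436746618085 tilt [-0.0109 -0.0124] F [-0.2537 -0.1469  0.1438] T [-0.0161  0.0497 -0.0094] op 1.0047968869170365
units [0.0245 0.0686 3.5883]
```

```bash
python3 -m handwheel '[[0.02,0.07,0.3,0,0,0,1],[0,0,0.4,0,0,0,1],[0,0,0.4,0,0,0,1],[0,0,0.4,0,0,0,1],[0,0,0.4,0,0,0,1],[0,0,0.4,0,0,0,0.7],[0,0,0.4,0,0,0,0.5],[0,0,0.4,0,0,0,0.5],[0,0,0.3,0,0,0,0.5],[0,0,0.18,0,0,0,0.5]]'
python3 go.py '(.572,.2247,.052)'
python3 - <<'E'
from h import *
s=vision.camera("side")["image"]; cv2.imwrite("pics/s1.png",cv2.resize(s[160:290,230:350],None,fx=5,fy=4.6,interpolation=cv2.INTER_CUBIC))
E
```

```text
time_s: 4.37
tcp_pos: [0.5717, 0.2239, 0.0513]
orientation: [[-0.299, 0.954, -0.001], [0.954, 0.299, -0.0], [0.0, -0.001, -1.0]]
force: [0.1, 0.5, 0.3]
opening: 0.502
4.3667 [0.5717 0.2239 0.0513] J [13.562  26.8281 -7.6901 55.5583 -0.0044 86.1513] yaw y 17.410630457265185 tilt [-0.0733 -0.0222] F [0.103  0.5416 0.3183] T [ 0.0514 -0.0346  0.0316] op 0.5020360386186389
units [ 0.0138  0.0106 -0.0148]
```

View pics/s1.png

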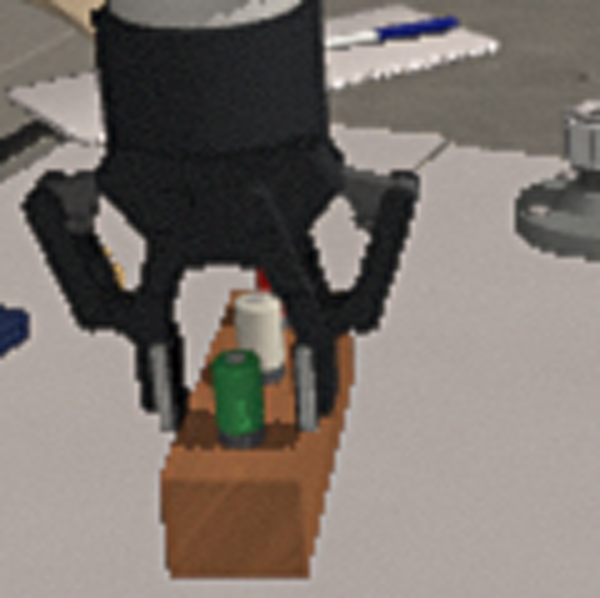

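The green drum (238,400 in the crop) stands midway between the pads (167 and 307), so I'll close the gripper.

```bash
python3 -m handwheel '[[0.01,0.01,-0.02,0,0,0,0.3],[0,0,0,0,0,0,0.15],[0,0,0,0,0,0,0],[0,0,0,0,0,0,0],[0,0,0,0,0,0,0],[0,0,0,0,0,0,0],[0,0,0,0,0,0,0],[0,0,0,0,0,0,0],[0,0,0,0,0,0,0],[0,0,0,0,0,0,0]]'
python3 go.py
python3 -m handwheel '[[0,0,-0.1,0,0,0,0],[0,0,-0.2,0,0,0,0],[0,0,-0.3,0,0,0,0],[0,0,-0.4,0,0,0,0],[0,0,-0.4,0,0,0,0],[0,0,-0.4,0,0,0,0],[0,0,-0.4,0,0,0,0],[0,0,-0.4,0,0,0,0],[0,0,-0.4,0,0,0,0],[0,0,0,0,0,0,0]]'
python3 go.py '(.5338,-.1022,.2)'
python3 - <<'E'
from h import *
s=vision.camera("side")["image"]; cv2.imwrite("pics/s2.png",cv2.resize(s[110:290,200:360],None,fx=4,fy=3.3,interpolation=cv2.INTER_CUBIC))
E
```

```text
time_s: 5.25
tcp_pos: [0.5732, 0.2257, 0.0549]
orientation: [[-0.302, 0.953, 0.002], [0.953, 0.302, -0.0], [-0.001, 0.002, -1.0]]
force: [-2.9, -3.4, 6.8]
opening: 0.189
5.25 [0.5732 0.2257 0.0549] J [13.7093 26.7322 -7.2642 55.9101 -0.0413 86.1613] yaw y 17.548021845207852 tilt [ 0.1006 -0.018 ] F [-2.9404 -3.3763  6.8056] T [-0.6248  0.7222 -0.0481] op 0.1887470739213218
time_s: 6.08
tcp_pos: [0.5744, 0.2265, 0.2087]
orientation: [[-0.302, 0.953, 0.007], [0.953, 0.302, 0.002], [-0.0, 0.007, -1.0]]
force: [0.3, 0.3, -0.4]
opening: 0.193
6.0833 [0.5744 0.2265 0.2087] J [13.7306 21.5591  7.8143 75.828   0.0115 86.159 ] yaw y 17.57173478813713 tilt [0.4122 0.1126] F [ 0.3163  0.2738 -0.3568] T [ 0.0714 -0.0139  0.0186] op 0.19329782187441427
units [-6.0215 -2.7592  0.1558]
```

View pics/s2.png

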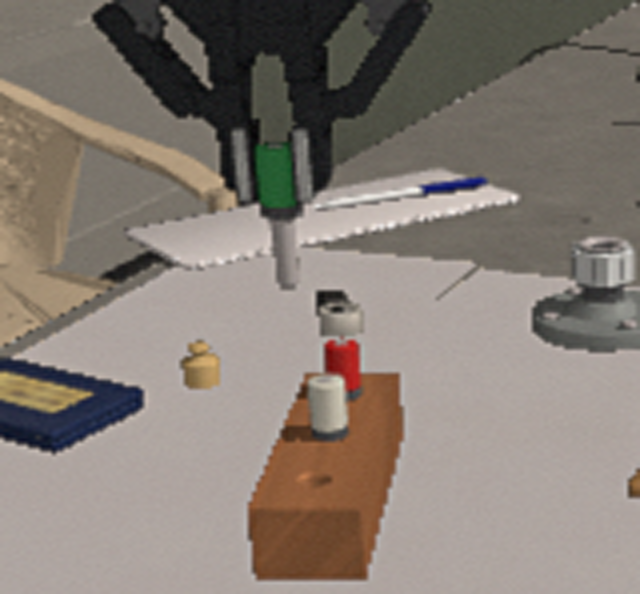

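Grasped; the hole is empty and the drum hangs in the fingers. I'll carry it over the collet, taking out the small tilt.

```bash
python3 -m handwheel '[[-0.2,-0.1,0,0.013,0,0,0],[-0.4,-0.2,0,0,0,0,0],[-0.6,-0.28,0,0,0,0,0],[-0.6,-0.28,0,0,0,0,0],[-0.6,-0.28,0,0,0,0,0],[-0.6,-0.28,0,0,0,0,0],[-0.6,-0.28,0,0,0,0,0],[-0.6,-0.28,0,0,0,0,0],[-0.6,-0.28,0,0,0,0,0],[-0.6,-0.27,0,0,0,0,0]]'
python3 -m handwheel '[[-0.4,-0.15,0.1,0,0,0,0],[-0.2,-0.08,0.1,0,0,0,0],[0,0,0.1,0,0,0,0],[0,0,0.1,0,0,0,0],[0,0,0.1,0,0,0,0],[0,0,0,0,0,0,0],[0,0,0,0,0,0,0],[0,0,0,0,0,0,0],[0,0,0,0,0,0,0],[0,0,0,0,0,0,0]]'
python3 go.py '(.5338,-.1022,.18)'
python3 - <<'E'
from h import *
for n in("side","top"):
    s=vision.camera(n)["image"]; cv2.imwrite(f"pics/{n}3.png",s)
    c=s[110:230,300:400] if n=="side" else s[180:250,330:430]
    cv2.imwrite(f"pics/{n}3c.png",cv2.resize(c,None,fx=5 if n=="side" else 8,fy=5 if n=="side" else 8,interpolation=cv2.INTER_CUBIC))
E
```

```text
time_s: 6.97
tcp_pos: [0.5324, -0.0715, 0.2033]
orientation: [[-0.302, 0.953, -0.008], [0.953, 0.302, -0.002], [0.001, -0.008, -1.0]]
force: [0.8, -0.4, 0.2]
opening: 0.191
time_s: 7.8
tcp_pos: [0.5319, -0.1014, 0.1795]
orientation: [[-0.302, 0.953, -0.006], [0.953, 0.302, -0.002], [-0.0, -0.006, -1.0]]
force: [0.2, -0.2, -0.7]
opening: 0.186
7.8 [ 0.5319 -0.1014  0.1795] J [-19.5486  15.3438  -5.6686  69.2708  -0.2359  52.8492] yaw y 17.60271554770966 tilt [-0.3458 -0.1275] F [ 0.1783 -0.1732 -0.7153] T [ 0.0141 -0.0624  0.0324] op 0.18627392283057154
units [-0.0264  0.032  -0.0105]
```

View pics/side3c.png

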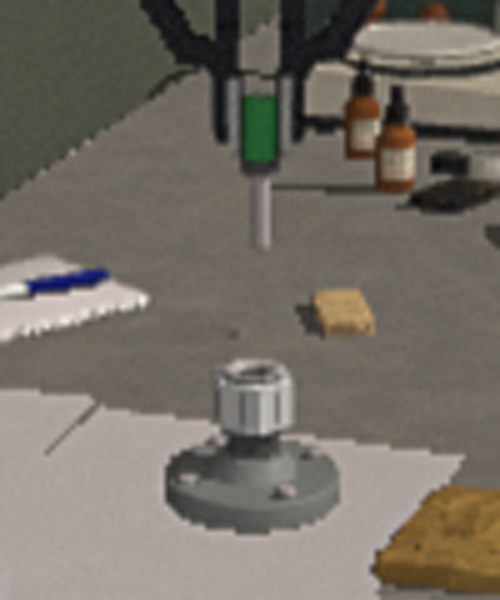

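View pics/top3c.png

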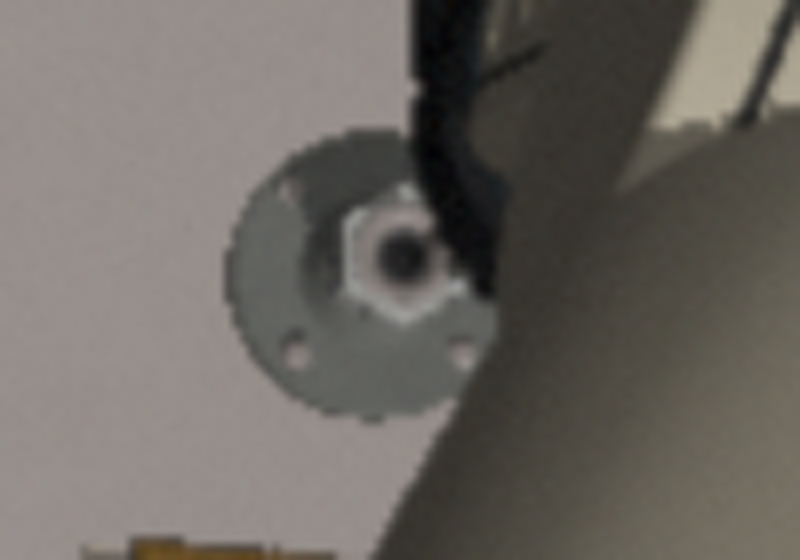

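```bash
python3 -m handwheel '[[-0.02,0.03,0,-0.012,0,0,0],[0,0,0,0,0,0,0],[0,0,0,0,0,0,0],[0,0,0,0,0,0,0],[0,0,0,0,0,0,0],[0,0,0,0,0,0,0],[0,0,0,0,0,0,0],[0,0,0,0,0,0,0],[0,0,0,0,0,0,0],[0,0,0,0,0,0,0]]'; python3 go.py '(.5338,-.1022,.18)'
python3 - <<'E'
from h import *
s=vision.camera("side")["image"]; cv2.imwrite("pics/side4.png",s)
cv2.imwrite("pics/side4c.png",cv2.resize(s[120:165,335:370],None,fx=13,fy=13,interpolation=cv2.INTER_CUBIC))
cv2.imwrite("pics/side4d.png",cv2.resize(s[175:210,335:370],None,fx=16,fy=16,interpolation=cv2.INTER_CUBIC))
o=get_obs();p=o["tcp_pos"]
for dz in(.027,-.003,-.009,-.049): 
    u=proj("side",[p[0],p[1],p[2]+dz]); print(dz,u,(u-[335,120]+.5)*13-.5)
u=proj("side",[.5338,-.1022,.07]); print(u,(u-[335,175]+.5)*16-.5)
for d in ([.002,0,0],[0,.002,0]): print(proj("side",np.array([.5338,-.1022,.07])+d)-u)
E
```

```text
time_s: 8.73
tcp_pos: [0.5335, -0.1023, 0.1792]
orientation: [[-0.302, 0.953, -0.0], [0.953, 0.302, -0.0], [0.0, -0.0, -1.0]]
force: [-0.8, -0.5, -1.1]
opening: 0.192
8.7333 [ 0.5335 -0.1023  0.1792] J [-19.6964  15.3279  -5.7338  68.9597  -0.016   52.7365] yaw y 17.567114779124893 tilt [-0.0256 -0.0078] F [-0.8492 -0.5485 -1.1313] T [-0.0418 -0.0728 -0.0613] op 0.1916399681541632
units [-0.0009  0.0068 -0.0162]
0.027 [350.71027378 128.83055666] [210.23355914 120.79723663]
-0.003 [350.62981636 141.40057956] [209.18761262 284.20753429]
-0.009 [350.61396891 143.87645805] [208.98159578 316.39395464]
-0.049 [350.51033261 160.06776261] [207.63432388 526.88091394]
[350.22287561 183.42875554] [251.06600976 142.36008868]
[-0.7775901  -0.08482502]
[-0.23423611  0.27578509]
```

View pics/side4c.png

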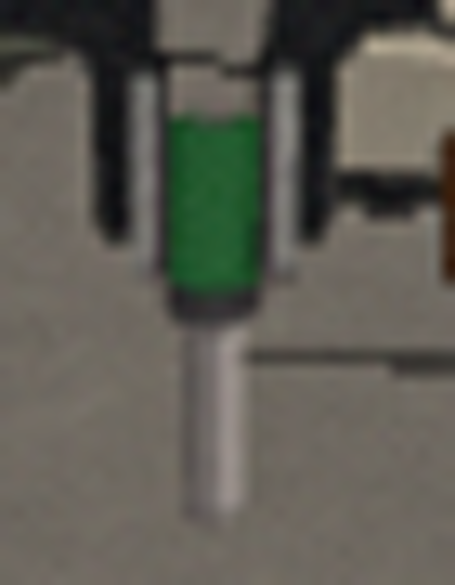

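View pics/side4d.png

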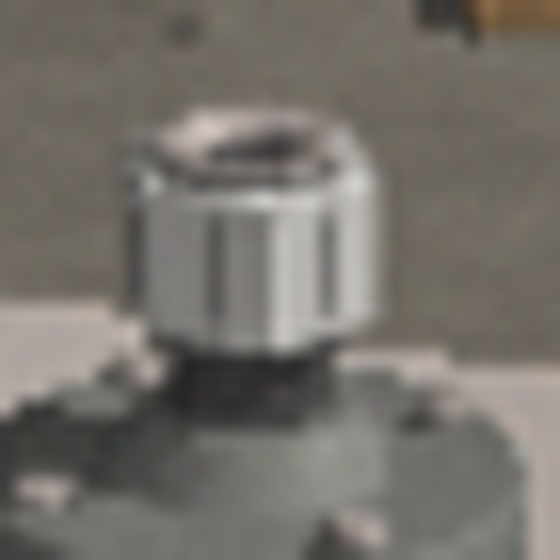

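The predicted axis and the picture agree to about 0.5 px, with the drum top at row 118 and the tip at row 520. The shank needs about +0.8 mm in x relative to the bore. I'll shift it and lower it to just above the mouth.

```bash
python3 -m handwheel '[[-0.01,0.02,0.1,0,0,0,0],[0,0,0.15,0,0,0,0],[0,0,0.2,0,0,0,0],[0,0,0.2,0,0,0,0],[0,0,0.2,0,0,0,0],[0,0,0.15,0,0,0,0],[0,0,0.1,0,0,0,0],[0,0,0,0,0,0,0],[0,0,0,0,0,0,0],[0,0,0,0,0,0,0]]'; python3 go.py '(.5345,-.1025,.125)'
python3 - <<'E'
from h import *
s=vision.camera("side")["image"]; cv2.imwrite("pics/side5.png",s)
cv2.imwrite("pics/side5c.png",cv2.resize(s[145:205,330:372],None,fx=10,fy=10,interpolation=cv2.INTER_CUBIC))
E
```

```text
time_s: 9.62
tcp_pos: [0.5348, -0.1025, 0.1245]
orientation: [[-0.302, 0.953, 0.0], [0.953, 0.302, -0.0], [-0.0, -0.0, -1.0]]
force: [0.4, -0.2, -0.6]
opening: 0.188
9.6167 [ 0.5348 -0.1025  0.1245] J [-19.6742  17.3197 -11.2455  61.4218  -0.019   52.7591] yaw y 17.56667151888027 tilt [ 0.0059 -0.0223] F [ 0.3644 -0.2023 -0.5712] T [ 0.078  -0.0106 -0.0456] op 0.18802543377159575
units [ 0.0025 -0.0055 -0.0092]
```

View pics/side5c.png

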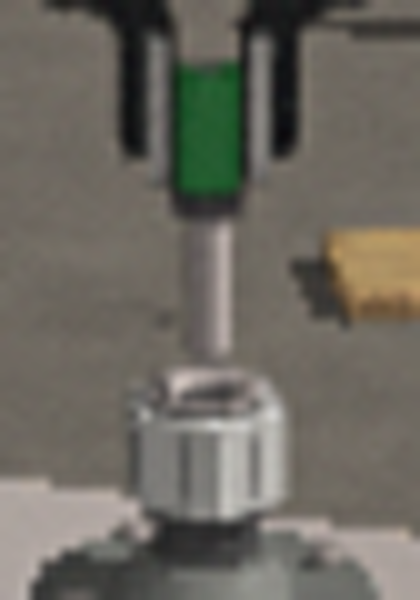

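The shank (x≈211) stands over the bore (x≈210), so I'll lower it into the mouth and watch the force.

```bash
python3 -m handwheel '[[0,0,0.05,0,0,0,0],[0,0,0.05,0,0,0,0],[0,0,0.05,0,0,0,0],[0,0,0.05,0,0,0,0],[0,0,0.04,0,0,0,0],[0,0,0.04,0,0,0,0],[0,0,0.04,0,0,0,0],[0,0,0,0,0,0,0],[0,0,0,0,0,0,0],[0,0,0,0,0,0,0]]'; python3 go.py '(.5345,-.1025,.090)'
```

```text
time_s: 10.5
tcp_pos: [0.5345, -0.1025, 0.1082]
orientation: [[-0.302, 0.953, -0.001], [0.953, 0.302, -0.0], [0.0, -0.001, -1.0]]
force: [0.7, -0.5, -0.1]
opening: 0.185
10.5 [ 0.5345 -0.1025  0.1082] J [-19.678   18.0138 -12.8079  59.2046  -0.0172  52.7591] yaw y 17.56290336939364 tilt [-0.0306 -0.0073] F [ 0.6611 -0.5317 -0.0672] T [-0.0266 -0.1391 -0.061 ] op 0.1846429695311824
units [-0.0005 -0.0005  0.3637]
```

```bash
python3 -m handwheel '[[0,0,0.05,0,0,0,0],[0,0,0.05,0,0,0,0],[0,0,0.05,0,0,0,0],[0,0,0.05,0,0,0,0],[0,0,0.05,0,0,0,0],[0,0,0.05,0,0,0,0],[0,0,0.04,0,0,0,0],[0,0,0,0,0,0,0],[0,0,0,0,0,0,0],[0,0,0,0,0,0,0]]'; python3 go.py '(.5345,-.1025,.079)'
```

```text
time_s: 11.33
tcp_pos: [0.5345, -0.1025, 0.0911]
orientation: [[-0.302, 0.953, -0.001], [0.953, 0.302, -0.0], [0.0, -0.001, -1.0]]
force: [0.9, 1.0, -1.1]
opening: 0.188
11.3333 [ 0.5345 -0.1025  0.0911] J [-19.678   18.8018 -14.3728  56.8557  -0.017   52.7588] yaw y 17.563123274077444 tilt [-0.0343 -0.0058] F [ 0.8633  0.9514 -1.0978] T [ 0.0026 -0.2664  0.0428] op 0.1877779677836208
units [-0.0009 -0.      0.2427]
```

```bash
python3 -m handwheel '[[0,0,0.03,0,0,0,0],[0,0,0.03,0,0,0,0],[0,0,0.03,0,0,0,0],[0,0,0.03,0,0,0,0],[0,0,0.03,0,0,0,0],[0,0,0.02,0,0,0,0],[0,0,0,0,0,0,0],[0,0,0,0,0,0,0],[0,0,0,0,0,0,0],[0,0,0,0,0,0,0]]'; python3 go.py '(.5345,-.1025,.079)'
```

```text
time_s: 12.17
tcp_pos: [0.5345, -0.1024, 0.0826]
orientation: [[-0.302, 0.953, -0.001], [0.953, 0.302, -0.0], [0.0, -0.001, -1.0]]
force: [1.4, 0.3, -1.3]
opening: 0.189
12.1667 [ 0.5345 -0.1024  0.0826] J [-19.677   19.2173 -15.1282  55.682   -0.017   52.7575] yaw y 17.565439976376943 tilt [-0.0317 -0.0067] F [ 1.3907  0.2571 -1.307 ] T [ 0.0247 -0.2633 -0.0664] op 0.18894790546971033
units [-0.001  -0.0003  0.073 ]
```

```bash
python3 -m handwheel '[[0,0,0.02,0,0,0,0],[0,0,0.02,0,0,0,0],[0,0,0.02,0,0,0,0],[0,0,0,0,0,0,0],[0,0,0,0,0,0,0],[0,0,0,0,0,0,0],[0,0,0,0,0,0,0],[0,0,0,0,0,0,0],[0,0,0,0,0,0,0],[0,0,0,0,0,0,0]]'; python3 go.py '(.5345,-.1025,.079)'
python3 - <<'E'
from h import *
s=vision.camera("side")["image"]; cv2.imwrite("pics/side6.png",s)
cv2.imwrite("pics/side6c.png",cv2.resize(s[145:205,330:372],None,fx=10,fy=10,interpolation=cv2.INTER_CUBIC))
E
```

```text
time_s: 13.0
tcp_pos: [0.5345, -0.1024, 0.0797]
orientation: [[-0.302, 0.953, -0.0], [0.953, 0.302, -0.0], [0.0, -0.0, -1.0]]
force: [1.3, -0.9, -0.3]
opening: 0.187
13.0 [ 0.5345 -0.1024  0.0797] J [-19.677   19.3627 -15.3928  55.2672  -0.0171  52.7573] yaw y 17.56567374173837 tilt [-0.0271 -0.0085] F [ 1.3119 -0.9213 -0.2777] T [ 0.0436 -0.3396  0.0046] op 0.18690785515115277
units [-0.0011 -0.0002  0.0139]
```

View pics/side6c.png

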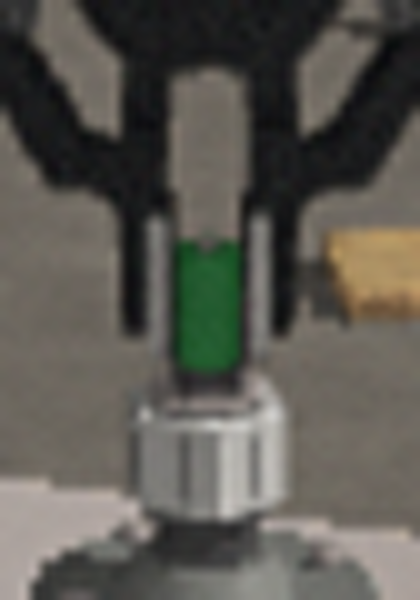

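```bash
python3 -m handwheel '[[0,0,0.01,0,0,0,0],[0,0,0.01,0,0,0,0],[0,0,0.01,0,0,0,0],[0,0,0,0,0,0,0],[0,0,0,0,0,0,0],[0,0,0,0,0,0,0],[0,0,0,0,0,0,0],[0,0,0,0,0,0,0],[0,0,0,0,0,0,0],[0,0,0,0,0,0,0]]'; python3 go.py
python3 -m handwheel '[[0,0,0.01,0,0,0,0],[0,0,0.01,0,0,0,0],[0,0,0,0,0,0,0],[0,0,0,0,0,0,0],[0,0,0,0,0,0,0],[0,0,0,0,0,0,0],[0,0,0,0,0,0,0],[0,0,0,0,0,0,0],[0,0,0,0,0,0,0],[0,0,0,0,0,0,0]]'; python3 go.py
```

```text
time_s: 13.88
tcp_pos: [0.5346, -0.1025, 0.0788]
orientation: [[-0.302, 0.953, 0.0], [0.953, 0.302, -0.001], [-0.001, 0.0, -1.0]]
force: [-0.9, -0.5, 5.2]
opening: 0.188
13.8833 [ 0.5346 -0.1025  0.0788] J [-19.6799  19.392  -15.4966  55.0927  -0.0244  52.759 ] yaw y 17.561100437828284 tilt [ 0.0094 -0.0293] F [-0.8775 -0.5117  5.23  ] T [ 0.1079  0.189  -0.0232] op 0.1875448830919143
time_s: 14.72
tcp_pos: [0.5346, -0.1026, 0.0786]
orientation: [[-0.302, 0.953, 0.001], [0.953, 0.302, -0.001], [-0.001, 0.001, -1.0]]
force: [-3.1, 1.2, 13.7]
opening: 0.188
14.7167 [ 0.5346 -0.1026  0.0786] J [-19.6757  19.3778 -15.5459  55.0073  -0.0324  52.758 ] yaw y 17.566347550088658 tilt [ 0.0541 -0.0537] F [-3.1157  1.1701 13.7038] T [ 0.208   0.7966 -0.024 ] op 0.18814612775608966
```

Contact stopped the tool at z = 0.0786 (13.7 N), which matches the predicted home height of 0.079. I'll let go without lifting.

```bash
python3 -m handwheel '[[0,0,0,0,0,0,0.3],[0,0,0,0,0,0,0.5],[0,0,0,0,0,0,0.7],[0,0,0,0,0,0,0.7],[0,0,0,0,0,0,0.7],[0,0,0,0,0,0,0.7],[0,0,0,0,0,0,0.7],[0,0,0,0,0,0,0.7],[0,0,0,0,0,0,0.7],[0,0,0,0,0,0,0.7]]'; python3 go.py '(.5345,-.1025,.12)'
python3 - <<'E'
from h import *
for n in("side","top"):
    s=vision.camera(n)["image"]; cv2.imwrite(f"pics/{n}7.png",s)
    c=s[145:205,330:372] if n=="side" else s[180:250,330:430]
    f=10 if n=="side" else 8
    cv2.imwrite(f"pics/{n}7c.png",cv2.resize(c,None,fx=f,fy=f,interpolation=cv2.INTER_CUBIC))
E
```

```text
time_s: 15.55
tcp_pos: [0.5345, -0.1025, 0.0772]
orientation: [[-0.302, 0.953, -0.001], [0.953, 0.302, -0.0], [0.0, -0.001, -1.0]]
force: [-0.5, -0.8, 0.4]
opening: 0.697
15.55 [ 0.5345 -0.1025  0.0772] J [-19.678   19.4943 -15.61    54.9223  -0.0184  52.757 ] yaw y 17.5650682629557 tilt [-0.0312 -0.0084] F [-0.5332 -0.85    0.3528] T [ 0.0083  0.0061 -0.0055] op 0.6972330104216878
units [-0.0008 -0.0006 -0.8569]
```

View pics/side7c.png

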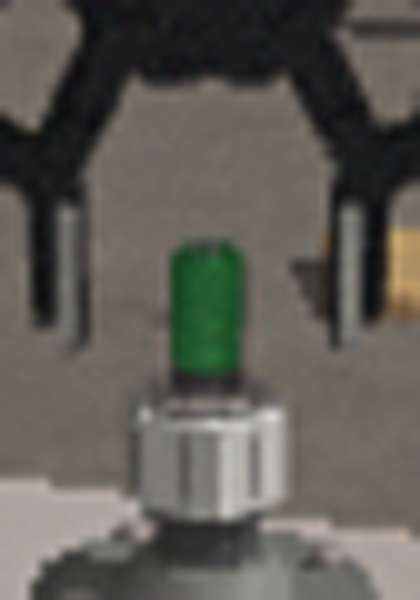

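View pics/top7c.png

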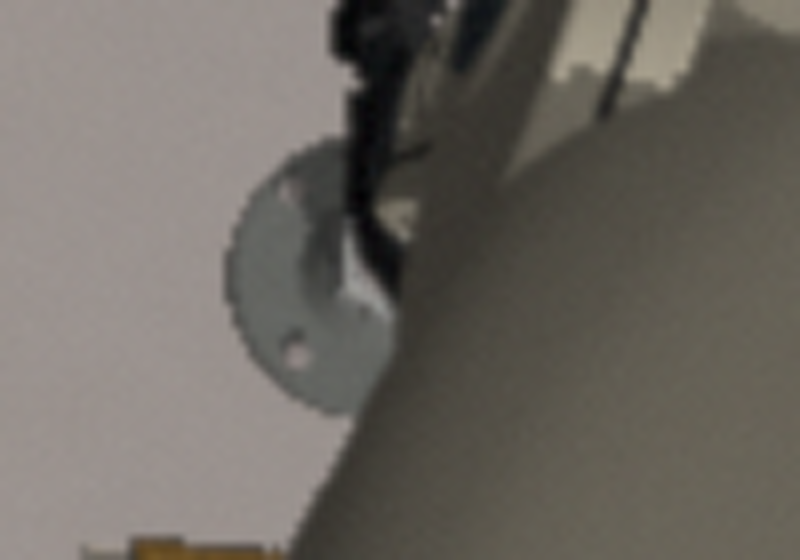

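```bash
python3 - <<'E'
from h import *
import cv2
for x,y in((.534,-.1025),(.5345,-.1025)):
  for z in(.106,.076,.070):
    u=proj("side",[x,y,z]);print(x,z,(u-[330,145]+.5)*10-.5)
for n in (6,7):
    s=cv2.imread(f"pics/side{n}.png"); print(n); 
    for v in range(166,188): print(v, s[v,348].tolist(), s[v,350].tolist(), s[v,352].tolist())
E
```

```text
0.534 0.106 [207.16057714 249.90118271]
0.534 0.076 [206.4429395  365.50536867]
0.534 0.07 [206.30149968 388.28989677]
0.5345 0.106 [205.18747412 249.71037636]
0.5345 0.076 [204.49393194 365.29679655]
0.5345 0.07 [204.35724077 388.07788145]
6
166 [102, 110, 116] [100, 108, 114] [101, 109, 115]
167 [99, 108, 115] [96, 103, 109] [100, 108, 116]
168 [95, 104, 108] [83, 94, 91] [93, 103, 108]
169 [41, 75, 36] [75, 79, 83] [43, 72, 39]
170 [34, 73, 23] [52, 79, 47] [41, 81, 30]
171 [37, 79, 26] [51, 95, 39] [45, 90, 31]
172 [42, 82, 31] [46, 90, 33] [48, 92, 38]
173 [41, 81, 29] [49, 92, 39] [47, 91, 34]
174 [38, 80, 27] [49, 91, 37] [45, 88, 33]
175 [40, 79, 28] [47, 91, 34] [46, 89, 35]
176 [38, 79, 28] [47, 89, 33] [45, 88, 34]
177 [44, 83, 32] [46, 88, 33] [43, 89, 33]
178 [38, 81, 29] [46, 91, 34] [48, 91, 37]
179 [42, 82, 29] [51, 95, 37] [45, 90, 35]
180 [42, 82, 32] [48, 94, 36] [44, 87, 32]
181 [40, 69, 36] [45, 88, 34] [43, 81, 34]
182 [40, 41, 40] [47, 58, 47] [40, 45, 42]
183 [39, 38, 41] [53, 51, 52] [48, 49, 52]
184 [58, 59, 63] [82, 83, 87] [78, 80, 84]
185 [101, 104, 109] 
[... 418 characters left out ...]
80, 26] [52, 94, 36] [49, 91, 36]
173 [38, 77, 23] [46, 89, 33] [45, 89, 35]
174 [41, 80, 28] [45, 89, 33] [46, 88, 33]
175 [36, 78, 23] [47, 91, 36] [46, 89, 35]
176 [44, 82, 31] [51, 93, 42] [42, 85, 29]
177 [41, 81, 25] [51, 97, 38] [45, 88, 32]
178 [43, 84, 32] [52, 97, 39] [42, 86, 32]
179 [44, 86, 32] [48, 94, 37] [44, 86, 32]
180 [40, 83, 27] [56, 101, 46] [46, 90, 33]
181 [43, 83, 32] [50, 95, 37] [43, 83, 32]
182 [37, 45, 35] [46, 63, 41] [47, 56, 42]
183 [43, 42, 44] [49, 50, 52] [46, 45, 46]
184 [60, 61, 63] [76, 77, 82] [68, 70, 73]
185 [101, 104, 110] [121, 125, 134] [112, 115, 123]
186 [87, 89, 91] [102, 103, 106] [94, 98, 98]
187 [141, 146, 148] [169, 175, 176] [182, 187, 189]
```

The drum moved down about 0.4 px (about 1 mm), consistent with being home. I'll confirm by pressing lightly on its top with shut fingers; contact should come at TCP z ≈ 0.106.

```bash
python3 -m handwheel '[[0,0,-0.2,0,0,0,0.7],[0,0,-0.3,0,0,0,0.7],[0,0,-0.3,0,0,0,0.7],[0,0,-0.1,0,0,0,0.5],[0,0,0,0,0,0,0],[0,0,0,0,0,0,0],[0,0,0,0,0,0,0],[0,0,0,0,0,0,0],[0,0,0,0,0,0,0],[0,0,0,0,0,0,0]]'; python3 go.py '(.5345,-.1025,.108)'
```

```text
time_s: 16.48
tcp_pos: [0.5343, -0.1024, 0.1217]
orientation: [[-0.302, 0.953, -0.001], [0.953, 0.302, 0.0], [0.001, -0.001, -1.0]]
force: [-0.5, 0.5, 0.6]
opening: -0.003
16.4833 [ 0.5343 -0.1024  0.1217] J [-19.6769  17.4461 -11.5103  61.1186  -0.0191  52.7577] yaw y 17.565346667841887 tilt [-0.0771  0.0073] F [-0.5114  0.4957  0.5873] T [-0.038  -0.0733 -0.0243] op -0.002993727693669396
units [-0.0034  0.0033  0.2735]
```

```bash
python3 -m handwheel '[[0,0,0.05,0,0,0,0],[0,0,0.06,0,0,0,0],[0,0,0.06,0,0,0,0],[0,0,0.05,0,0,0,0],[0,0,0.04,0,0,0,0],[0,0,0.02,0,0,0,0],[0,0,0.01,0,0,0,0],[0,0,0.01,0,0,0,0],[0,0,0,0,0,0,0],[0,0,0,0,0,0,0]]'; python3 go.py '(.5345,-.1025,.106)'
python3 -m handwheel '[[0,0,0.01,0,0,0,0],[0,0,0.01,0,0,0,0],[0,0,0.01,0,0,0,0],[0,0,0,0,0,0,0],[0,0,0,0,0,0,0],[0,0,0,0,0,0,0],[0,0,0,0,0,0,0],[0,0,0,0,0,0,0],[0,0,0,0,0,0,0],[0,0,0,0,0,0,0]]'; python3 go.py '(.5345,-.1025,.106)'
```

```text
time_s: 17.32
tcp_pos: [0.5346, -0.1025, 0.1073]
orientation: [[-0.302, 0.953, -0.0], [0.953, 0.302, -0.0], [-0.0, -0.0, -1.0]]
force: [-0.3, -0.4, -1.4]
opening: -0.001
17.3167 [ 0.5346 -0.1025  0.1073] J [-19.6789  18.0498 -12.8996  59.0624  -0.0178  52.7565] yaw y 17.564575244775288 tilt [-0.0172 -0.0128] F [-0.2602 -0.4346 -1.3594] T [0.0182 0.0339 0.0696] op -0.0013304952614845691
units [ 0.0003 -0.0014  0.0255]
time_s: 18.15
tcp_pos: [0.5347, -0.1025, 0.106]
orientation: [[-0.302, 0.953, 0.0], [0.953, 0.302, -0.0], [-0.0, -0.0, -1.0]]
force: [-0.3, -0.6, 5.9]
opening: -0.002
18.15 [ 0.5347 -0.1025  0.106 ] J [-19.6796  18.1024 -13.025   58.8608  -0.0199  52.7584] yaw y 17.562063765562446 tilt [ 0.0044 -0.0227] F [-0.3401 -0.5557  5.9123] T [ 0.0338  0.178  -0.0227] op -0.0022210864886233316
units [ 0.002  -0.0031  0.0001]
```

Contact came at exactly z = 0.106 with 5.9 N, so the drum is home. Next: raise, open, turn the tool so its jaw axis is at 30°, and descend over the nut.

```bash
python3 -m handwheel '[[0,0,-0.15,0,0,0,0],[0,0,-0.15,0,0,0,0],[0,0,0,0,0,-0.2,0.7],[0,0,0,0,0,-0.21,0.7],[0,0,0,0,0,0,0.7],[0,0,0,0,0,0,0.7],[0,0,0,0,0,0,0.7],[0,0,0,0,0,0,0.7],[0,0,0,0,0,0,0.7],[0,0,0,0,0,0,0.7]]'; python3 go.py '(.5345,-.1025,.041)'
```

```text
time_s: 18.98
tcp_pos: [0.5345, -0.1024, 0.1206]
orientation: [[-0.497, 0.868, -0.001], [0.868, 0.497, -0.0], [0.0, -0.001, -1.0]]
force: [-0.3, -0.4, 0.1]
opening: 0.7
18.9833 [ 0.5345 -0.1024  0.1206] J [-19.6775  17.4784 -11.6248  60.9297  -0.0183  40.5175] yaw y 29.80500107015999 tilt [-0.0371 -0.0062] F [-0.2999 -0.4044  0.0517] T [ 0.0149 -0.0119  0.0185] op 0.6995066814802224
units [-0.0015  0.0008  1.5929]
```

```bash
python3 -m handwheel '[[0,0,0.1,0,0,0,0.7],[0,0,0.2,0,0,0,0.7],[0,0,0.25,0,0,0,0.7],[0,0,0.25,0,0,0,0.7],[0,0,0.25,0,0,0,0.7],[0,0,0.25,0,0,0,0.7],[0,0,0.15,0,0,0,0.7],[0,0,0.1,0,0,0,0.7],[0,0,0.04,0,0,0,0.7],[0,0,0,0,0,0,0.7]]'; python3 go.py '(.5345,-.1025,.041)'
python3 - <<'E'
from h import *
s=vision.camera("side")["image"]; cv2.imwrite("pics/side8.png",s)
cv2.imwrite("pics/side8c.png",cv2.resize(s[145:220,320:380],None,fx=8,fy=8,interpolation=cv2.INTER_CUBIC))
E
```

```text
time_s: 19.82
tcp_pos: [0.5343, -0.1024, 0.0408]
orientation: [[-0.498, 0.867, -0.001], [0.867, 0.498, 0.0], [0.001, -0.001, -1.0]]
force: [0.4, -0.1, 0.6]
opening: 0.696
19.8167 [ 0.5343 -0.1024  0.0408] J [-19.6791  21.511  -18.6029  49.9469  -0.0172  40.4597] yaw y 29.861243067314103 tilt [-0.0631  0.0043] F [ 0.3629 -0.1047  0.5719] T [ 0.0093 -0.0382 -0.0273] op 0.6962339064052989
units [-0.0032  0.0019 -0.0042]
```

View pics/side8c.png

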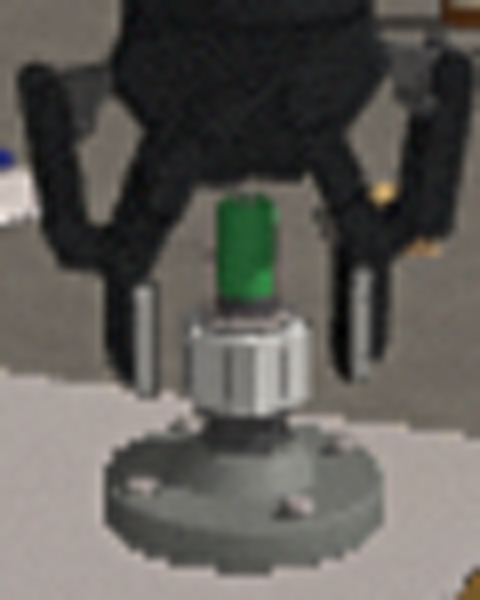

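The fingers straddle the nut (pads at x≈147 and 360, nut centre ≈248), and the body clears the drum top. Closing now.

```bash
python3 -m handwheel '[[0,0,0,0,0,0,0.6],[0,0,0,0,0,0,0.5],[0,0,0,0,0,0,0.4],[0,0,0,0,0,0,0.3],[0,0,0,0,0,0,0.2],[0,0,0,0,0,0,0.1],[0,0,0,0,0,0,0.1],[0,0,0,0,0,0,0],[0,0,0,0,0,0,0],[0,0,0,0,0,0,0]]'; python3 go.py '(.5345,-.1025,.041)'
```

```text
time_s: 20.7
tcp_pos: [0.5349, -0.1025, 0.042]
orientation: [[-0.498, 0.867, 0.001], [0.867, 0.498, -0.0], [-0.001, 0.001, -1.0]]
force: [0.0, 0.4, 5.9]
opening: 0.408
20.7 [ 0.5349 -0.1025  0.042 ] J [-19.6734  21.4223 -18.5449  49.9774  -0.0016  40.4657] yaw y 29.860957154480126 tilt [ 0.0516 -0.0202] F [0.0118 0.4309 5.8502] T [ 0.2429  0.2096 -0.2011] op 0.4083763849804877
units [ 0.0035 -0.0073  0.019 ]
```

Gripped on the flats: opening 0.408, consistent with 36 mm. I'll turn clockwise (+az) in steps and watch the torque.

```bash
python3 -m handwheel '[[0,0,-0.02,0,0,0.05,0],[0,0,0,0,0,0.07,0],[0,0,0,0,0,0.07,0],[0,0,0,0,0,0.07,0],[0,0,0,0,0,0.07,0],[0,0,0,0,0,0.07,0],[0,0,0,0,0,0.07,0],[0,0,0,0,0,0.07,0],[0,0,0,0,0,0.07,0],[0,0,0,0,0,0.07,0]]'; python3 go.py '(.5345,-.1025,.041)'; python3 -c "
from plant import get_obs;o=get_obs();print(o['joint_torque'])"
```

```text
time_s: 21.53
tcp_pos: [0.535, -0.1024, 0.0421]
orientation: [[-0.163, 0.987, 0.0], [0.987, 0.163, -0.0], [-0.0, 0.0, -1.0]]
force: [3.0, -0.1, -4.8]
opening: 0.408
21.5333 [ 0.535  -0.1024  0.0421] J [-19.6714  21.44   -18.4949  50.0424   0.004   60.9406] yaw y 9.388017823977956 tilt [ 0.0227 -0.0039] F [ 3.0266 -0.1361 -4.7792] T [ 0.061  -0.6779  0.2042] op 0.40812003743006936
units [ 0.0006 -0.0098  0.0213]
[ -0.61156796 -60.70185184  27.98507273   1.17677048  -0.36622689
  -0.51658826]
```

The drag reads 0.20 N m, so the nut is turning freely. Continuing at 9° per call.

```bash
python3 -m handwheel '[[0,0,0.01,0,0,0.03,0],[0,0,0,0,0,0.03,0],[0,0,0,0,0,0.03,0],[0,0,0,0,0,0.03,0],[0,0,0,0,0,0.03,0],[0,0,0,0,0,0.03,0],[0,0,0,0,0,0.03,0],[0,0,0,0,0,0.03,0],[0,0,0,0,0,0.03,0],[0,0,0,0,0,0.03,0]]' >/dev/null; python3 go.py
```

```text
22.3667 [ 0.535  -0.1025  0.042 ] J [-19.6716  21.4367 -18.5135  50.0048   0.006   69.9369] yaw y 0.3914785783642776 tilt [ 0.0444 -0.0095] F [4.4908 3.0603 2.9731] T [ 0.3778 -0.9613  0.2245] op 0.4163895826033911
```

```bash
python3 -c "
from plant import get_obs
for i in range(3): print(get_obs()['wrist_torque'],get_obs()['time_s'])"
```

```text
[ 0.37780922 -0.96129878  0.22452966] 22.3667
[ 0.37780922 -0.96129878  0.22452966] 22.3667
[ 0.37780922 -0.96129878  0.22452966] 22.3667
```

```bash
python3 -m handwheel '[[0,0,0,0,0,0.03,0],[0,0,0,0,0,0.03,0],[0,0,0,0,0,0.03,0],[0,0,0,0,0,0.03,0],[0,0,0,0,0,0.03,0],[0,0,0,0,0,0.03,0],[0,0,0,0,0,0.03,0],[0,0,0,0,0,0.03,0],[0,0,0,0,0,0.03,0],[0,0,0,0,0,0.03,0]]' >/dev/null; python3 go.py
```

```text
23.2 [ 0.5351 -0.1025  0.042 ] J [-19.6742  21.4371 -18.5124  50.0012   0.0073  78.9357] yaw y -8.609882933321177 tilt [ 0.0489 -0.0097] F [4.9897 1.65   3.1523] T [ 0.3855 -1.0232  0.1716] op 0.41245081185684956
```

```bash
python3 -m handwheel '[[0,0,0,0,0,0.03,0],[0,0,0,0,0,0.03,0],[0,0,0,0,0,0.03,0],[0,0,0,0,0,0.03,0],[0,0,0,0,0,0.03,0],[0,0,0,0,0,0.03,0],[0,0,0,0,0,0.03,0],[0,0,0,0,0,0.03,0],[0,0,0,0,0,0.03,0],[0,0,0,0,0,0.03,0]]' >/dev/null; python3 go.py
```

```text
24.0333 [ 0.5351 -0.1025  0.042 ] J [-19.6724  21.4395 -18.5081  49.9981   0.0075  87.9311] yaw y -17.603467863229653 tilt [ 0.0537 -0.0112] F [5.8993 1.4473 3.4162] T [ 0.3845 -1.1368  0.3076] op 0.4117024695939296
```

Torque has risen to 0.31 N m, so the jaws are probably touching. I'll use smaller steps.

```bash
python3 -m handwheel '[[0,0,0,0,0,0.01,0],[0,0,0,0,0,0.01,0],[0,0,0,0,0,0.01,0],[0,0,0,0,0,0.01,0],[0,0,0,0,0,0.01,0],[0,0,0,0,0,0.01,0],[0,0,0,0,0,0.01,0],[0,0,0,0,0,0.01,0],[0,0,0,0,0,0.01,0],[0,0,0,0,0,0.01,0]]' >/dev/null; python3 go.py
```

```text
24.8667 [ 0.5352 -0.1025  0.042 ] J [-19.6704  21.4417 -18.5056  49.9933   0.0066  90.8946] yaw y -20.564913041513126 tilt [ 0.0582 -0.0138] F [4.1641 1.6388 2.3289] T [ 0.389  -1.1253  0.3862] op 0.4090427979679548
```

```bash
python3 -m handwheel '[[0,0,0,0,0,0.01,0],[0,0,0,0,0,0.01,0],[0,0,0,0,0,0.01,0],[0,0,0,0,0,0.01,0],[0,0,0,0,0,0.01,0],[0,0,0,0,0,0.01,0],[0,0,0,0,0,0.01,0],[0,0,0,0,0,0.01,0],[0,0,0,0,0,0.01,0],[0,0,0,0,0,0.01,0]]' >/dev/null; python3 go.py
```

```text
25.7 [ 0.5352 -0.1025  0.042 ] J [-19.6684  21.4392 -18.5061  49.99     0.0051  93.8868] yaw y -23.555209556169075 tilt [ 0.0626 -0.017 ] F [6.1713 1.8315 1.622 ] T [ 0.3401 -1.1654  0.4633] op 0.41271126824915466
```

```bash
python3 -m handwheel '[[0,0,0,0,0,0.01,0],[0,0,0,0,0,0.01,0],[0,0,0,0,0,0.01,0],[0,0,0,0,0,0.01,0],[0,0,0,0,0,0.01,0],[0,0,0,0,0,0,0],[0,0,0,0,0,0,0],[0,0,0,0,0,0,0],[0,0,0,0,0,0,0],[0,0,0,0,0,0,0]]' >/dev/null; python3 go.py
python3 -m handwheel '[[0,0,0,0,0,0,0.45],[0,0,0,0,0,0,0.5],[0,0,0,0,0,0,0.6],[0,0,0,0,0,0,0.7],[0,0,0,0,0,0,0.7],[0,0,0,0,0,0,0.7],[0,0,0,0,0,0,0.7],[0,0,0,0,0,0,0.7],[0,0,0,0,0,0,0.7],[0,0,0,0,0,0,0.7]]' >/dev/null; python3 go.py '(.5345,-.1025,.2)'
python3 - <<'E'
from h import *
s=vision.camera("side")["image"]; cv2.imwrite("pics/side9.png",s)
cv2.imwrite("pics/side9c.png",cv2.resize(s[145:220,320:380],None,fx=8,fy=8,interpolation=cv2.INTER_CUBIC))
E
```

```text
26.5333 [ 0.5352 -0.1025  0.042 ] J [-19.6705  21.4425 -18.5045  49.9933   0.0058  95.3779] yaw y -25.04842923709447 tilt [ 0.0582 -0.0146] F [4.9759 2.1261 2.3139] T [ 0.3397 -1.1701  0.4243] op 0.40459251722170064
27.3667 [ 0.5345 -0.1025  0.0417] J [-19.6784  21.4487 -18.5471  50.0268  -0.0199  95.3586] yaw y -25.036982914344563 tilt [-0.0279 -0.0112] F [-0.582  -0.5469  0.3285] T [-0.0256 -0.0213 -0.0174] op 0.7000437138129944
units [-0.0016 -0.0005 -3.1662]
```

View pics/side9c.png

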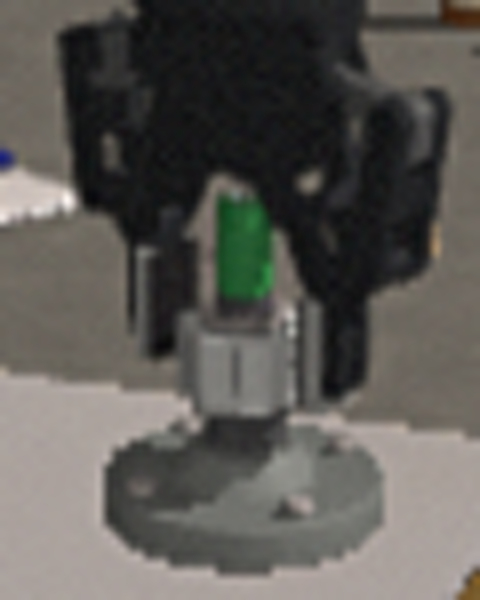

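The fingers are open and clear of the nut, and the drum is still down. I'll withdraw straight up and then back for a clear view.

```bash
python3 -m handwheel '[[0,0,-0.1,0,0,0,0.7],[0,0,-0.2,0,0,0,0.7],[0,0,-0.4,0,0,0,0.7],[0,0,-0.5,0,0,0,0.7],[0,0,-0.5,0,0,0,0.7],[0,0,-0.5,0,0,0,0.7],[0,0,-0.4,0,0,0,0.7],[0,0,-0.3,0,0,0,0.7],[0,0,-0.2,0,0,0,0.7],[0,0,-0.1,0,0,0,0.7]]' >/dev/null; python3 go.py '(.35,-.35,.22)'
```

```text
28.25 [ 0.5349 -0.1025  0.2038] J [-19.6723  14.7493  -2.8891  72.2423  -0.0175  95.3616] yaw y -25.033968255511386 tilt [ 0.1065 -0.0566] F [ 0.1694  0.4659 -0.3385] T [ 0.0462 -0.0066  0.0061] op 0.6992383906935642
units [-6.0491 -1.2558 -0.3268]
```

```bash
python3 -m handwheel '[[-0.3,-0.06,-0.03,0,0,0,0.7],[-0.6,-0.12,-0.03,0,0,0,0.7],[-0.7,-0.14,-0.03,0,0,0,0.7],[-0.7,-0.14,-0.03,0,0,0,0.7],[-0.7,-0.14,-0.03,0,0,0,0.7],[-0.7,-0.14,-0.03,0,0,0,0.7],[-0.7,-0.14,-0.03,0,0,0,0.7],[-0.7,-0.14,-0.03,0,0,0,0.7],[-0.5,-0.1,-0.03,0,0,0,0.7],[-0.3,-0.06,0,0,0,0,0.7]]' ; python3 - <<'E'
from h import *
for n in("side","top"):
    s=vision.camera(n)["image"]; cv2.imwrite(f"pics/{n}10.png",s)
    c=s[160:215,325:375] if n=="side" else s[165:250,220:420]
    f=10 if n=="side" else 4
    cv2.imwrite(f"pics/{n}10c.png",cv2.resize(c,None,fx=f,fy=f,interpolation=cv2.INTER_CUBIC))
for z in(.106,.076,.07):
    u=proj("side",[.5343,-.1025,z]);print(z,(u-[325,160]+.5)*10-.5)
u=proj("top",[.5343,-.1025,.106]);print((u-[220,165]+.5)*4-.5)
E
```

```text
time_s: 29.08
tcp_pos: [0.3544, -0.3467, 0.2151]
orientation: [[0.425, 0.905, -0.001], [0.905, -0.425, 0.0], [-0.0, -0.001, -1.0]]
force: [0.4, 0.1, 0.4]
opening: 0.699
0.106 [255.97663204  99.78669085]
0.076 [255.27345369 215.38021671]
0.07 [255.13486346 238.16267876]
[652.44930665 181.23785021]
```

View pics/side10c.png

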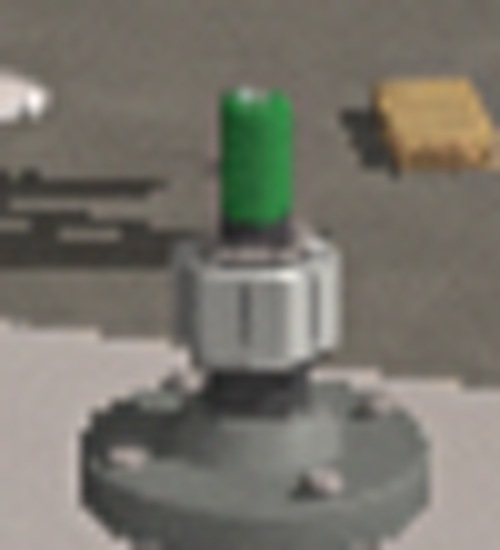

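View pics/top10c.png

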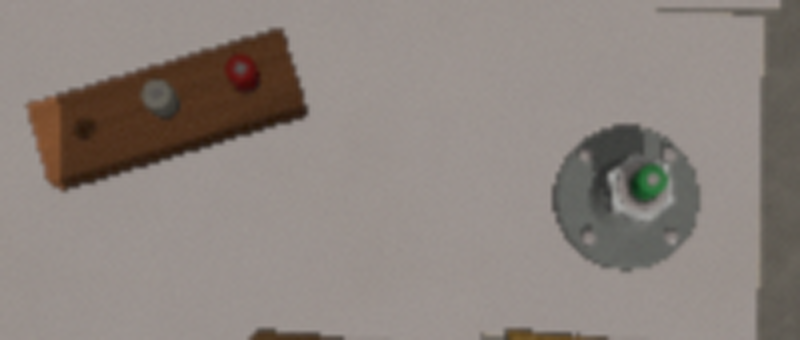

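View pics/side10.png

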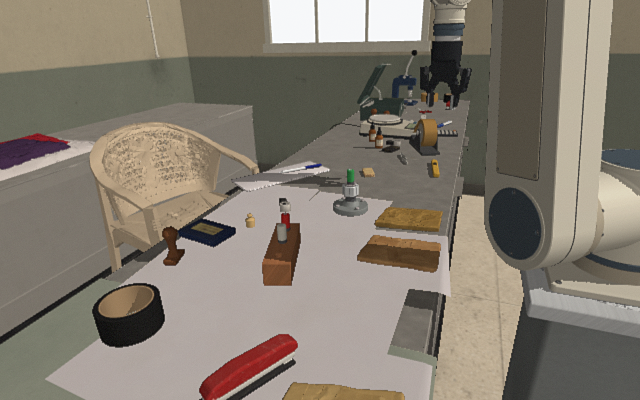

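The drum stands upright and home: its top is at about (256,95) in the side crop and (650,180) in the top crop, against a prediction of (652,181). The red and white drums are still in the rack, and the robot is clear of everything. Handing in.

```bash
python3 -c "
from plant import order,get_obs
print(order.sign_off(), get_obs()['time_s'])"
```

```text
the job is handed in; nothing more can be done
the job is handed in; nothing more can be done
```

The green drum is in the collet, fully home, with the nut tightened. The red and white drums were left in the rack. I handed the job in at about 29 s of robot time; no verdict is reported.

- **Seating:** I pressed the drum down until the force rose to about 14 N, then let go. Pressing on its top with shut fingers met contact at z = 0.106 m with 5.9 N, exactly the height for home.
- **Nut:** I turned it clockwise by about 55°. Free drag was about 0.2 N m and the jaws touched after roughly 45°. The last readings were 0.46 N m while turning and 0.42 N m at rest, about 0.22 to 0.26 above the free drag (firm is 0.15, overloaded is 0.55).
- **Final pictures:** the drum stands upright with its collar on the face, matching the predicted position in the top view to within about 1 px. The gripper was clear and touching nothing.
- **Disagreements:**
  - The torque climbed about 0.08 N m per 3°, slightly less than the 0.094 expected, which is within the noise.
  - The last 1.5° of turn raised the torque no further: it read 0.42 N m at rest after 0.46 while turning.
  - I didn't notice the ball's 3 to 4 N rub as a separate force while lowering the shank.

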